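# Run a thread ring gauge down a stud to its seat and back it off one turn

## Task

Screw the knurled ring gauge down its stud (clockwise, seen from above) until it presses the orange rubber washer home on the firm shoulder and you feel the resistance rise: snug, but not forced. Then count it back one full turn, so that the washer is free again, and let go. Leave the small jar and the vials beside the stand where they are.

Things in the scene. Friction and masses are not known exactly. Their poses are not given: they have to be found in the camera images.
- stand: fixed checking stand: square aluminium plate 100 x 100 x 10 mm with an upright steel threaded stud, 20 mm thick, in its middle, top 82 mm above the worktop. Right-hand thread, 8 mm lead: clockwise from above moves the ring down 8 mm per full turn. The thread drags with about 0.05 N m and holds the ring where it is left. Origin: centre of the plate's underside, z up along the stud.
- ring_gauge: steel thread ring gauge, knurled, 55 mm across, 20 mm high, already started on the stud; it only turns on the thread and its side is free all round for fingers. Origin: centre of its underside, on the stud's axis; at the start it hangs 0.3 to 6.5 mm above the washer's top, and 3.5 to 7 mm (0.45 to 0.9 turns) above where it comes to bear firmly. A red line on its top points along its own +x.
- washer: loose orange rubber washer 48 x 5 mm, bore 23 mm. It lies on a sliding sleeve that the ring first pushes down 0.5 to 3.2 mm (differs) with only 2 N and that stays down; then it meets the firm shoulder: torque rises 0.01 N m per newton of bearing force, each further 0.1 rad adds about 3.5 N. 5 N or more is snug (8 to 12 is good), past 20 N is forced. Origin: centre of its underside.
- blue_cap_jar: small reagent jar with a blue cap, 38 x 38 x 52 mm, standing 10 to 16 cm from the stud; leave it alone. Origin: centre of its underside.
- white_vial: white vial 23 x 23 x 46 mm standing 10 to 16 cm from the stud; leave it alone. Origin: centre of its underside.
- amber_vial: amber vial with a red cap, 23 x 23 x 46 mm, standing 10 to 16 cm from the stud; leave it alone. Origin: centre of its underside.
Mind the look-alikes: they are no part of the job. What is shaped like the stand but brown is not meant.

How it is judged (in metres and radians):
On the way:
1. the ring gauge bears firmly on the washer, with more than 5 N (contact force between ring_gauge and washer above 5 N), for 0.2 s.
At the end, for the whole second after the job is handed in: the ring gauge has borne firmly on the washer and then been backed off one full turn: its underside stands 8 mm above the washer's top, within 1.3 mm (a sixth of a turn); the washer lies flat and free where it was pressed home, the ring is released and at rest (z of ring_gauge in the frame of washer between 0.0117 and 0.0143 m and contact force between ring_gauge and washer below 0.2 N and angle between washer's own z axis and vertical below 0.05 rad and angular speed of ring_gauge below 0.05 rad/s); the robot touches nothing.
It fails at once if the ring gauge is forced onto the washer with more than 20 N (contact force between ring_gauge and washer above 20 N).
It fails at once if the jar or a vial is moved more than 15 mm (distance of any of blue_cap_jar, white_vial, amber_vial from where it was at the start of the episode above 0.015 m).
It also fails if it takes over 72 s, if anything falls off the work surface, if the arm or the gripper's body presses on something with over 40 N, if the wrist force passes 120 N, or if a joint passes its speed limit or range.

## Robot

A 6-joint arm with a two-finger parallel gripper is mounted at the origin on a cart in front of the work surface, level with it; the furniture and walls round the work are solid. World frame = base frame: x ahead of the robot, y to its left, z up, the work surface at z = 0. Lengths are in mm, angles in rad, forces in N, time in s.
With the tool pointing down it reaches from about 250 to 800 mm from the base axis. Payload 3.9 kg.
Tool frame: the origin (TCP) lies on the centre line of the jaws, within the pads' length; the fingertips stand 14 mm ahead of it and the grasp point (between the pads) lies 5 mm behind it; z points along the fingers, y is the line along which they close (so a half turn about z gives the same grasp; the last joint's range is limited). The gripper opens to 85 mm and grips with 20 to 120 N. Pads are 22 mm wide; open, the fingers measure 114 mm over their backs; the gripper's body (76 mm by 85 mm) begins 54 mm behind the grasp point. The pads swing forward as they close: fully open they stand 13 mm farther back than shut.
Start: joints at [-1.176, 0.26, -0.138, 1.173, 0, 1.571], TCP at [201.922, -484.606, 245.304] pointing down, gripper open.
Joint ranges: [-2.78, 2.78], [-0.83, 1.72], [-1.28, 1.37], [-1.9, 2.12], [-1.57, 1.48], [-3.14, 3.14]. Speed limits (rad/s): [2.57, 2.57, 3.14, 3.14, 3.14, 3.14].

## Interface

Orientations are given as [roll, pitch, yaw] about the fixed x, y, z axes, in that order (R = Rz(yaw) Ry(pitch) Rx(roll)).
In Python, from station import readout, grab_frame, bot gives the robot as it stands.
- The arm moves only by the shell command python3 -m pendant 'ROWS' [FORCE]. ROWS is text: rows parted by semicolons, each of 7 numbers parted by spaces: the closure, from 0 (fully open) to 1 (shut), then the shift along the tool's x, y, z in cm, then the turn, a rotation vector about the tool's x, y, z in degrees. In form: claw tx ty tz ax ay az; .... A call has exactly 8 rows; each row is the pose to reach, as a shift and turn from the pose commanded when the call began, along the tool's axes at that moment; what a row does not reach only later rows make up. A row lasts 1/10 s, in which the tool goes at most 50 mm and 8.59 degrees, less where a joint would pass 70% of its speed; a pose out of reach is approached as far as the arm can. A call with a gripper value outside its range is refused whole. The fingers move at their own pace and stop on an object; FORCE is the grip in N (left out, the last holds). Time passes only in rows, so rows that repeat a pose let the fingers close, or fill a call up. It gives the time, the measured TCP pose, the force, the opening and the grip force at its end, in the units of the state.
- readout.read_state(): the state, without advancing time (a new reading comes with each control period).
- grab_frame(name): name is "side" or "top"; returns a dict with "color" (420x560x3 uint8, blue, green, red), "camera_matrix" (3x3 intrinsics, pixels), "world_to_cam" (4x4, takes a point from world to camera coordinates). Camera axes: x right, y up, looking along -z (the intrinsics and any distortion apply to the point x, -y, -z); pixel columns grow to the right and rows downward; lengths in mm; the calibration is good to about 2 mm. A picture is of the moment at which its call begins. There is no depth.
- bot.finish_job(): hands the job in; it is judged then, once.
The state is a dict: "time_s": time; "q": joint angles; "dq": joint speeds; "joint_torque": joint torques, N m; "ee_pos": TCP position; "tcp_rot": TCP orientation; "ft_force": force on the tool from outside, world axes, zero at the start; "wrist_torque": the same for the moment, N m; "opening": finger opening in mm; "gripper_force": force on a finger pad.
Only numpy, scipy, OpenCV 4.12 (cv2) and the standard library are available. Lean on these libraries where they do the work, as an engineer would, in place of code of your own. Each camera call takes 0.05 s, during which the arm holds its last target. There are 200 camera calls.

## Working session

There is one attempt and no reset: what is moved stays moved. The work goes in short steps, Python scripts to look and compute and a shell command to move; the robot and the scene stay as the last step left them, time stands still between calls to the robot, and variables do not carry over. Pictures are saved under pics/ and viewed, at most 10 in all, crops included, and the job is handed in when it is done.

```bash
ls; mkdir -p pics; python3 - <<'E'
from station import readout, grab_frame, bot
import cv2,numpy as np
print(readout.read_state())
for n in("side","top"):
    f=grab_frame(n);cv2.imwrite(f"pics/{n}0.png",f["color"]);np.savez(f"{n}0.npz",**f);print(n,f.keys(),f["camera_matrix"],f["world_to_cam"])
E
```

```text
pics
{'time_s': 0.0, 'q': array([-1.17601769e+00,  2.60683810e-01, -1.39390530e-01,  1.17270668e+00,
        4.06388799e-06,  1.57079436e+00]), 'dq': array([ 0.00044603,  0.00130329, -0.00055866, -0.00090303,  0.00019915,
       -0.00132662]), 'joint_torque': array([-4.27330073e-03, -4.05678141e+01,  2.53922760e+01,  1.87649456e-02,
       -3.68764831e-04, -4.15739507e-06]), 'ee_pos': array([ 201.661661  , -484.00176154,  244.45687621]), 'tcp_rot': array([-3.13960796e+00, -4.06777624e-06,  3.94780595e-01]), 'ft_force': array([0.27087993, 0.78604625, 0.30882164]), 'wrist_torque': array([ 0.02017259, -0.0114203 , -0.00270649]), 'gripper_force': 0.0, 'opening': 85.47963493527642}
side dict_keys(['color', 'camera_matrix', 'world_to_cam']) [[505.33294718   0.         276.52650623]
 [  0.         505.33294718 207.52116829]
 [  0.           0.           1.        ]] [[ 9.89204316e-01 -1.45807839e-01 -1.46593089e-02 -4.99201786e+02]
 [ 8.68218651e-02  5.02544355e-01  8.60180873e-01 -1.22738250e+02]
 [-1.18054162e-01 -8.52167381e-01  5.09778354e-01 -7.97645553e+02]
 [ 0.00000000e+00  0.00000000e+00  0.00000000e+00  1.00000000e+00]]
top dict_keys(['color', 'camera_matrix', 'world_to_cam']) [[400.71697981   0.         277.82302746]
 [  0.         400.71697981 207.73113736]
 [  0.           0.           1.        ]] [[ 1.10243479e-03 -9.99745409e-01 -2.25366736e-02  3.90603568e+01]
 [ 9.89686388e-01 -2.13752138e-03  1.43235064e-01 -5.31894738e+02]
 [-1.43246770e-01 -2.24621464e-02  9.89432067e-01 -8.30043754e+02]
 [ 0.00000000e+00  0.00000000e+00  0.00000000e+00  1.00000000e+00]]
```

View pics/side0.png

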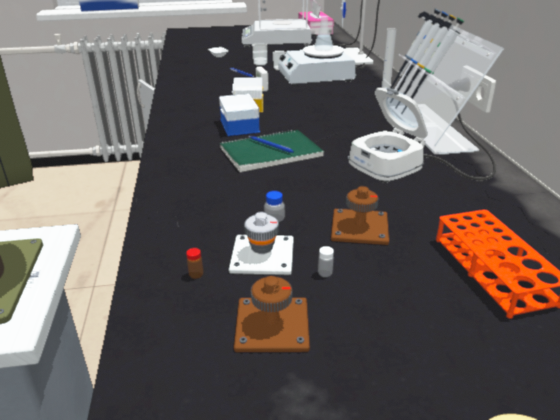

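View pics/top0.png

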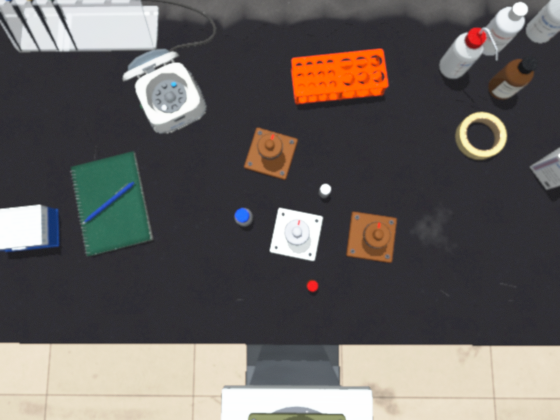

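Top view: my candidates are the aluminium stand (297,234) and the brown look-alikes (271,152) and (372,237). Side view: the same stand is at (262,254), with its ring at (262,228), and the brown ones are at (360,226) and (272,323). By the description I choose the aluminium stand with the orange washer. Jar at top (243,217), white vial (325,190), amber vial (312,286).

```bash
cat > h.py <<'E'
import numpy as np,cv2
def ray(f,u,v):
    K=f["camera_matrix"];T=f["world_to_cam"];d=np.linalg.inv(K)@[u,v,1];d=np.array([d[0],-d[1],-d[2]])
    R=T[:3,:3];return -R.T@T[:3,3],R.T@d
def onz(f,u,v,z):
    o,d=ray(f,u,v);return (o+d*(z-o[2])/d[2])
def proj(f,p):
    T=f["world_to_cam"];c=T[:3,:3]@p+T[:3,3];q=f["camera_matrix"]@[c[0],-c[1],-c[2]];return q[:2]/q[2]
def tri(f1,p1,f2,p2):
    A=0;b=0
    for f,p in((f1,p1),(f2,p2)):
        o,d=ray(f,*p);d=d/np.linalg.norm(d);P=np.eye(3)-np.outer(d,d);A=A+P;b=b+P@o
    return np.linalg.solve(A,b)
E
python3 - <<'E'
from h import *
t=dict(np.load("top0.npz"));s=dict(np.load("side0.npz"))
def comp(m,near):
    n,l,st,c=cv2.connectedComponentsWithStats(m.astype(np.uint8))
    i=min([i for i in range(1,n) if st[i,4]>15],key=lambda i:np.hypot(*(c[i]-near)));return st[i],c[i],(l==i)
# plate in top: bright -> min area rect
m=t["color"].min(2)>110
st,c,mm=comp(m,(285,225));r=cv2.minAreaRect(cv2.findContours(mm.astype(np.uint8),0,2)[0][0]);print("plate",st,r)
box=cv2.boxPoints(r);w=np.array([onz(t,*p,10) for p in box]);print(w.round(1),w.mean(0),np.linalg.norm(np.diff(w,axis=0),axis=1))
h=cv2.cvtColor(s["color"],cv2.COLOR_BGR2HSV)
st,c,mm=comp((h[...,0]>5)&(h[...,0]<20)&(h[...,1]>150)&(h[...,2]>150),(262,240));print("washer side",st,c)
a=s["color"][195:280,215:310];b=t["color"][195:275,255:340]
im=np.hstack([cv2.resize(a,(400,358),interpolation=2),cv2.resize(b,(380,358),interpolation=2)]);cv2.imwrite("pics/c1.png",im)
for n,p in(("jar",(243,215)),("wv",(325,190)),("av",(312,286))):print(n,onz(t,*p,48))
for z in (0,10,40,60,82):
  p=np.array([*w.mean(0)[:2],z]);print(z,proj(s,p),proj(t,p))
E
```

```text
plate [ 269  207   54   54 2172] ((295.9230651855469, 233.88461303710938), (46.87174987792969, 46.479515075683594), 11.309932708740234)
[[437.3  60.2  10. ]
 [538.9  40.2  10. ]
 [517.9 -62.3  10. ]
 [417.2 -40.8  10. ]] [477.82294682  -0.70493533  10.        ] [103.55720836 104.58896819 102.95677905]
washer side [249 238  26   7  89] [261.         241.53932584]
jar [514.99338404 113.21209392  48.        ]
wv [568.92274506 -62.96922125  48.        ]
av [365.78195333 -32.77605635  48.        ]
0 [260.87455984 255.84097331] [295.79308755 234.04423397]
10 [260.69318723 251.00756223] [295.89155166 233.69129226]
40 [260.13575084 236.15240228] [296.20055543 232.58367736]
60 [259.75261525 225.94219594] [296.41870331 231.80173274]
82 [259.32004862 214.41469872] [296.67086641 230.89786153]
```

View pics/c1.png

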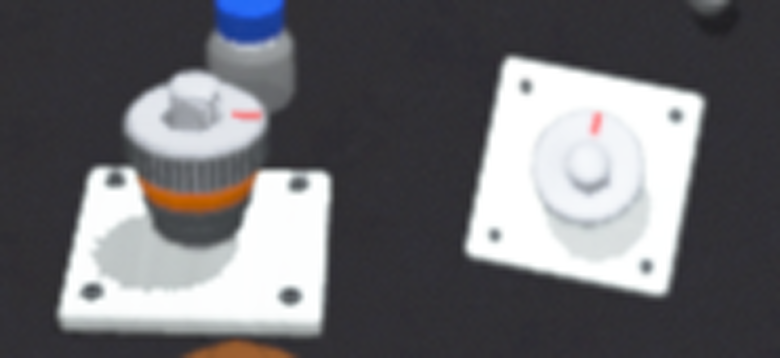

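The crop confirms it: the aluminium plate carries a knurled ring with a red line (side crop 246,115; top crop 596,123) and the orange washer below (side crop 197,190). The stud axis is at about (478,-1), the ring top at z ≈ 65. Neighbours are more than 95 mm clear of the stud. I move over the stud first.

```bash
cat >> h.py <<'E'
from scipy.spatial.transform import Rotation as Ro
def shift(target):
    from station import readout
    s=readout.read_state();R=Ro.from_euler("xyz",s["tcp_rot"]).as_matrix()
    print("t",s["time_s"],"pos",s["ee_pos"].round(1),"rpy",s["tcp_rot"].round(3),"q",s["q"].round(2),"F",s["ft_force"].round(2),"M",s["wrist_torque"].round(3),"op",round(s["opening"],1),"shift cm",((R.T@(np.array(target)-s["ee_pos"]))/10).round(2))
E
python3 -m pendant '0 2.75 -2.12 0 0 0 0; 0 5.5 -4.25 0 0 0 0; 0 8.25 -6.4 0 0 0 0; 0 11 -8.5 0 0 0 0; 0 13.75 -10.6 0 0 0 0; 0 16.5 -12.8 0 0 0 0; 0 19.25 -14.9 0 0 0 0; 0 22 -17 0 0 0 0' 40
python3 -m pendant '0 2.75 -2.12 0 0 0 -4; 0 5.5 -4.25 0 0 0 -10; 0 8.25 -6.4 0 0 0 -17; 0 11 -8.5 0 0 0 -24; 0 13.75 -10.6 0 0 0 -31; 0 16.5 -12.8 0 0 0 -38; 0 19.25 -14.9 0 0 0 -45; 0 22 -17 0 0 0 -52'
python3 -c "from h import *;shift((478,-1,150))"
```

```text
time_s: 0.9
ee_pos: [339.8, -241.6, 245.0]
tcp_rot: [-3.141, 0.0, 0.395]
ft_force: [-0.2, 0.3, 0.6]
opening: 85.5
gripper_force: 0.0
time_s: 1.7
ee_pos: [477.5, -0.1, 244.9]
tcp_rot: [-3.141, 0.0, 1.308]
ft_force: [0.7, -0.5, 0.0]
opening: 85.0
gripper_force: 0.0
t 1.7 pos [ 4.775e+02 -1.000e-01  2.449e+02] rpy [-3.141  0.     1.308] q [-0.    0.18 -0.25  1.15 -0.    1.83] F [ 0.75 -0.49  0.03] M [-0.046  0.006  0.021] op 85.0 shift cm [-0.07  0.08  9.49]
```

Turn is as expected (q6 decreases for counter-clockwise). I wind the wrist back to near its lower limit, so the whole downward stroke fits in one grasp.

```bash

python3 -m pendant '0 0 0 0 0 0 -8.5; 0 0 0 0 0 0 -17; 0 0 0 0 0 0 -25.5; 0 0 0 0 0 0 -34; 0 0 0 0 0 0 -42.5; 0 0 0 0 0 0 -51; 0 0 0 0 0 0 -59.5; 0 0 0 0 0 0 -68' >/dev/null
python3 -m pendant '0 0 0 0 0 0 -8.5; 0 0 0 0 0 0 -17; 0 0 0 0 0 0 -25.5; 0 0 0 0 0 0 -34; 0 0 0 0 0 0 -42.5; 0 0 0 0 0 0 -51; 0 0 0 0 0 0 -59.5; 0 0 0 0 0 0 -68' >/dev/null
python3 -m pendant '0 0 0 0 0 0 -8.5; 0 0 0 0 0 0 -17; 0 0 0 0 0 0 -25.5; 0 0 0 0 0 0 -34; 0 0 0 0 0 0 -42.5; 0 0 0 0 0 0 -51; 0 0 0 0 0 0 -59.5; 0 0 0 0 0 0 -68' >/dev/null
python3 -m pendant '0 0 0 0 0 0 -8.5; 0 0 0 0 0 0 -17; 0 0 0 0 0 0 -25.5; 0 0 0 0 0 0 -34; 0 0 0 0 0 0 -42.5; 0 0 0 0 0 0 -51; 0 0 0 0 0 0 -59.5; 0 0 0 0 0 0 -68' >/dev/null
python3 -m pendant '0 0 0 2 0 0 -4; 0 0 0 4 0 0 -4; 0 0 0 6 0 0 -4; 0 0 0 8 0 0 -4; 0 0 0 9.5 0 0 -4; 0 0 0 9.5 0 0 -4; 0 0 0 9.5 0 0 -4; 0 0 0 9.5 0 0 -4' 
python3 - <<'E'
from h import *;from station import grab_frame
shift((478,-1,52))
for n in("side","top"):
    f=grab_frame(n);np.savez(f"{n}1.npz",**f);a=f["color"]
    globals()[n]=cv2.resize(a[150:290,180:340] if n=="side" else a[170:290,240:360],(400,350),interpolation=2)
cv2.imwrite("pics/c2.png",np.hstack([side,top]))
E
```

```text
time_s: 5.7
ee_pos: [478.0, -1.5, 151.1]
tcp_rot: [-3.141, -0.001, -0.164]
ft_force: [-1.1, -0.4, 0.3]
opening: 85.5
gripper_force: 0.0
t 5.7 pos [478.   -1.5 151.1] rpy [-3.141e+00 -1.000e-03 -1.640e-01] q [-0.    0.24 -0.42  0.9  -0.   -2.98] F [-1.09 -0.43  0.34] M [-0.01  -0.033 -0.044] op 85.5 shift cm [-0.02 -0.05  9.91]
```

View pics/c2.png

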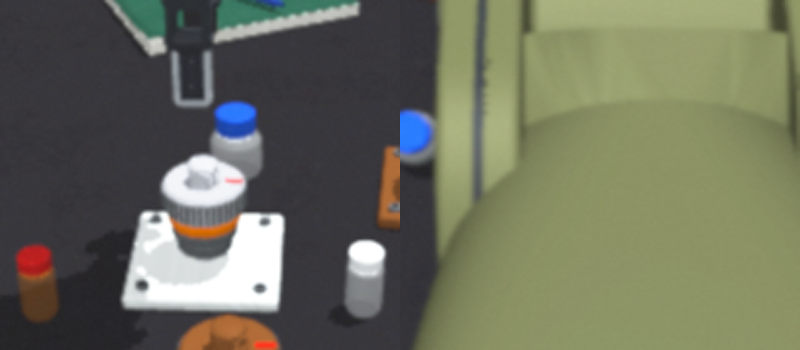

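The side crop shows the near finger straight above the stud (crop 193,85 vs stud 203,165). The jar (235,120), amber vial (37,275) and white vial (365,270) are clear; the top view is blocked by the arm. Now down and grip.

```bash

python3 -m pendant '0 0 -0.03 2 0 0 0; 0 0 -0.03 4 0 0 0; 0 0 -0.03 6 0 0 0; 0 0 -0.03 7.5 0 0 0; 0 0 -0.03 9 0 0 0; 0 0 -0.03 10 0 0 0; 0 0 -0.03 10.1 0 0 0; 0 0 -0.03 10.1 0 0 0' 40
python3 -m pendant '1 0 0 0 0 0 0; 1 0 0 0 0 0 0; 1 0 0 0 0 0 0; 1 0 0 0 0 0 0; 1 0 0 0 0 0 0; 1 0 0 0 0 0 0; 1 0 0 0 0 0 0; 1 0 0 0 0 0 0' 40
python3 - <<'E'
from h import *;from station import grab_frame
shift((478,-1,50))
f=grab_frame("side");np.savez("side2.npz",**f);cv2.imwrite("pics/c3.png",cv2.resize(f["color"][150:290,180:340],(640,560),interpolation=2))
E
```

```text
time_s: 6.6
ee_pos: [477.7, -1.2, 49.6]
tcp_rot: [-3.142, -0.0, -0.164]
ft_force: [-0.0, -0.3, 0.3]
opening: 85.4
gripper_force: 0.0
time_s: 7.4
ee_pos: [478.0, -1.4, 50.3]
tcp_rot: [3.142, -0.002, -0.164]
ft_force: [-1.4, -0.4, 6.2]
opening: 53.9
gripper_force: 41.3
t 7.4 pos [478.   -1.4  50.3] rpy [ 3.142e+00 -2.000e-03 -1.640e-01] q [-0.    0.36 -0.57  0.64 -0.   -2.98] F [-1.42 -0.39  6.23] M [-0.067  0.142  0.022] op 53.9 shift cm [-0.01 -0.03  0.03]
```

View pics/c3.png

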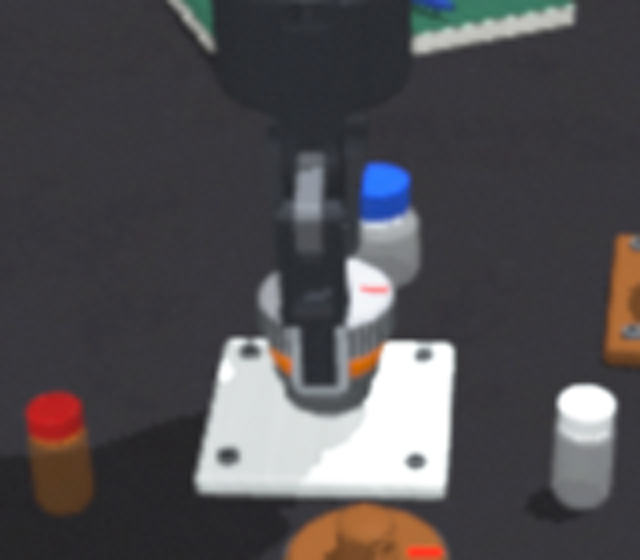

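Gripped: near finger on the knurl (crop 320,350), opening 53.9 mm, hardly any side force. I turn clockwise, following 8 mm per turn.

```bash

python3 -m pendant '1 0 0 0.02 0 0 8; 1 0 0 0.04 0 0 16; 1 0 0 0.05 0 0 24; 1 0 0 0.07 0 0 32; 1 0 0 0.09 0 0 40; 1 0 0 0.11 0 0 48; 1 0 0 0.12 0 0 56; 1 0 0 0.13 0 0 60' 
python3 -c "from h import *;shift((478,-1,50))"
python3 -m pendant '1 0 0 0.02 0 0 8; 1 0 0 0.04 0 0 16; 1 0 0 0.05 0 0 24; 1 0 0 0.07 0 0 32; 1 0 0 0.09 0 0 40; 1 0 0 0.11 0 0 48; 1 0 0 0.12 0 0 56; 1 0 0 0.13 0 0 60' 
python3 - <<'E'
from h import *;from station import grab_frame
shift((478,-1,50))
f=grab_frame("side");np.savez("side3.npz",**f);h=cv2.cvtColor(f["color"],cv2.COLOR_BGR2HSV)
m=(((h[...,0]<6)|(h[...,0]>172))&(h[...,1]>110)&(h[...,2]>120)).astype(np.uint8)
n,l,st,c=cv2.connectedComponentsWithStats(m[205:245,235:290]);print([(tuple(c[i].round(1)+[235,205]),st[i,4]) for i in range(1,n)])
E
```

```text
time_s: 8.25
ee_pos: [478.8, -0.4, 49.0]
tcp_rot: [-3.138, 0.001, -1.214]
ft_force: [1.1, 2.0, 3.5]
opening: 54.3
gripper_force: 41.4
t 8.25 pos [ 4.788e+02 -4.000e-01  4.900e+01] rpy [-3.138e+00  1.000e-03 -1.214e+00] q [-0.    0.36 -0.57  0.64  0.   -1.93] F [1.08 1.99 3.5 ] M [0.376 0.007 0.042] op 54.3 shift cm [ 0.03  0.09 -0.1 ]
time_s: 9.05
ee_pos: [480.0, -0.6, 47.7]
tcp_rot: [-3.139, 0.004, -2.262]
ft_force: [3.0, 2.6, -0.0]
opening: 54.0
gripper_force: 42.0
t 9.05 pos [480.   -0.6  47.7] rpy [-3.139  0.004 -2.262] q [-0.    0.36 -0.57  0.63  0.   -0.88] F [ 3.02  2.59 -0.03] M [ 0.364 -0.443  0.018] op 54.0 shift cm [ 0.16  0.13 -0.23]
[((np.float64(253.8), np.float64(228.8)), np.int32(5))]
```

```bash
cat >> h.py <<'E'
def sense(n=6):
    from station import readout,grab_frame
    S=[]
    for _ in range(n):
        S.append(readout.read_state());grab_frame("side")
    a=lambda k:np.mean([s[k] for s in S],0)
    print("t %.2f"%S[-1]["time_s"],"pos",a("ee_pos").round(1),"yaw %.3f"%S[-1]["tcp_rot"][2],"q6 %.2f"%S[-1]["q"][5],"F",a("ft_force").round(1),"Mz",a("wrist_torque")[2].round(3),"+-",np.std([s["wrist_torque"][2] for s in S]).round(3),"tau6",a("joint_torque")[5].round(3))
E
python3 -m pendant '1 -0.17 -0.12 0 0 0 0; 1 -0.17 -0.12 0.01 0 0 3; 1 -0.17 -0.12 0.01 0 0 6; 1 -0.17 -0.12 0.02 0 0 9; 1 -0.17 -0.12 0.03 0 0 12; 1 -0.17 -0.12 0.03 0 0 15; 1 -0.17 -0.12 0.03 0 0 15; 1 -0.17 -0.12 0.03 0 0 15' >/dev/null
python3 -c "from h import *;sense()"
python3 -m pendant '1 0 0 0 0 0 3; 1 0 0 0.01 0 0 6; 1 0 0 0.02 0 0 9; 1 0 0 0.03 0 0 12; 1 0 0 0.03 0 0 15; 1 0 0 0.03 0 0 15; 1 0 0 0.03 0 0 15; 1 0 0 0.03 0 0 15' >/dev/null
python3 -c "from h import *;sense()"
```

```text
t 10.15 pos [480.2  -0.8  47.3] yaw -2.518 q6 -0.62 F [0.6 0.4 5.8] Mz -0.057 +- 0.026 tau6 -0.062
t 11.25 pos [480.4  -1.1  47. ] yaw -2.780 q6 -0.36 F [ 1.3 -1.2  6.1] Mz -0.052 +- 0.039 tau6 -0.062
```

```bash

python3 -m pendant '1 0 0 0 0 0 2; 1 0 0 0.01 0 0 4; 1 0 0 0.01 0 0 6; 1 0 0 0.02 0 0 8; 1 0 0 0.02 0 0 8; 1 0 0 0.02 0 0 8; 1 0 0 0.02 0 0 8; 1 0 0 0.02 0 0 8' >/dev/null
python3 -c "from h import *;sense(4)"
python3 -m pendant '1 0 0 0 0 0 2; 1 0 0 0.01 0 0 4; 1 0 0 0.01 0 0 6; 1 0 0 0.02 0 0 8; 1 0 0 0.02 0 0 8; 1 0 0 0.02 0 0 8; 1 0 0 0.02 0 0 8; 1 0 0 0.02 0 0 8' >/dev/null
python3 -c "from h import *;sense(4)"
```

```text
t 12.25 pos [480.4  -1.2  46.8] yaw -2.920 q6 -0.22 F [ 0.7 -1.5  5.8] Mz -0.073 +- 0.013 tau6 -0.062
t 13.25 pos [480.5  -1.4  46.6] yaw -3.059 q6 -0.08 F [ 0.9 -2.   5.9] Mz -0.054 +- 0.011 tau6 -0.061
```

```bash

python3 -m pendant '1 0 0 0 0 0 2; 1 0 0 0.01 0 0 4; 1 0 0 0.01 0 0 6; 1 0 0 0.02 0 0 8; 1 0 0 0.02 0 0 8; 1 0 0 0.02 0 0 8; 1 0 0 0.02 0 0 8; 1 0 0 0.02 0 0 8' >/dev/null
python3 -c "from h import *;sense(4)"
```

```text
t 14.25 pos [480.5  -1.6  46.4] yaw 3.084 q6 0.06 F [ 1.  -2.2  6.1] Mz -0.066 +- 0.019 tau6 -0.061
```

tau6 is a clean signal (drag baseline -0.061). I carry on in 8° steps.

```bash

python3 -m pendant '1 0 0 0 0 0 2; 1 0 0 0.01 0 0 4; 1 0 0 0.01 0 0 6; 1 0 0 0.02 0 0 8; 1 0 0 0.02 0 0 8; 1 0 0 0.02 0 0 8; 1 0 0 0.02 0 0 8; 1 0 0 0.02 0 0 8' >/dev/null
python3 -c "from h import *;sense(1)"
python3 -m pendant '1 0 0 0 0 0 2; 1 0 0 0.01 0 0 4; 1 0 0 0.01 0 0 6; 1 0 0 0.02 0 0 8; 1 0 0 0.02 0 0 8; 1 0 0 0.02 0 0 8; 1 0 0 0.02 0 0 8; 1 0 0 0.02 0 0 8' >/dev/null
python3 -c "from h import *;sense(1)"
```

```text
t 15.10 pos [480.5  -1.7  46.2] yaw 2.944 q6 0.20 F [ 1.4 -2.8  5.3] Mz -0.102 +- 0.0 tau6 -0.061
t 15.95 pos [480.4  -1.9  46.1] yaw 2.805 q6 0.33 F [ 0.4 -3.7  6.5] Mz -0.083 +- 0.0 tau6 -0.072
```

```bash

python3 -m pendant '1 -0.05 -0.14 0 0 0 1; 1 -0.05 -0.14 0.01 0 0 2; 1 -0.05 -0.14 0.01 0 0 3; 1 -0.05 -0.14 0.01 0 0 4; 1 -0.05 -0.14 0.01 0 0 5; 1 -0.05 -0.14 0.01 0 0 6; 1 -0.05 -0.14 0.01 0 0 6; 1 -0.05 -0.14 0.01 0 0 6' >/dev/null
python3 -c "from h import *;sense(1)"
python3 -m pendant '1 0 0 0 0 0 1; 1 0 0 0.01 0 0 2; 1 0 0 0.01 0 0 3; 1 0 0 0.01 0 0 4; 1 0 0 0.01 0 0 5; 1 0 0 0.01 0 0 6; 1 0 0 0.01 0 0 6; 1 0 0 0.01 0 0 6' >/dev/null
python3 -c "from h import *;sense(1)"
```

```text
t 16.80 pos [480.3  -2.1  45.9] yaw 2.701 q6 0.44 F [0.8 0.8 6.4] Mz -0.102 +- 0.0 tau6 -0.058
t 17.65 pos [480.3  -2.2  45.8] yaw 2.596 q6 0.54 F [ 0.3 -0.   6.6] Mz -0.044 +- 0.0 tau6 -0.061
```

```bash

python3 -m pendant '1 0 0 0 0 0 2; 1 0 0 0.01 0 0 4; 1 0 0 0.01 0 0 6; 1 0 0 0.02 0 0 8; 1 0 0 0.02 0 0 8; 1 0 0 0.02 0 0 8; 1 0 0 0.02 0 0 8; 1 0 0 0.02 0 0 8' >/dev/null
python3 -c "from h import *;sense(1)"
python3 -m pendant '1 0 0 0 0 0 2; 1 0 0 0.01 0 0 4; 1 0 0 0.02 0 0 6; 1 0 0 0.03 0 0 8; 1 0 0 0.03 0 0 8; 1 0 0 0.03 0 0 8; 1 0 0 0.03 0 0 8; 1 0 0 0.03 0 0 8' >/dev/null
python3 -c "from h import *;sense(1)"
```

```text
t 18.50 pos [480.2  -2.3  45.6] yaw 2.456 q6 0.68 F [0.3 0.1 7.1] Mz -0.077 +- 0.0 tau6 -0.075
t 19.35 pos [480.1  -2.5  45.4] yaw 2.316 q6 0.82 F [-0.1 -0.7  8.7] Mz -0.139 +- 0.0 tau6 -0.076
```

```bash

python3 -m pendant '1 0 0 0 0 0 2; 1 0 0 0.01 0 0 4; 1 0 0 0.01 0 0 6; 1 0 0 0.01 0 0 8; 1 0 0 0.01 0 0 8; 1 0 0 0.01 0 0 8; 1 0 0 0.01 0 0 8; 1 0 0 0.01 0 0 8' >/dev/null
python3 -c "from h import *;sense(2)"
```

```text
t 20.25 pos [480.   -2.6  45.2] yaw 2.177 q6 0.96 F [-0.7 -0.7  8. ] Mz -0.088 +- 0.014 tau6 -0.078
```

```bash

python3 -m pendant '1 0 0 0 0 0 2; 1 0 0 0.01 0 0 4; 1 0 0 0.01 0 0 5; 1 0 0 0.01 0 0 6; 1 0 0 0.01 0 0 6; 1 0 0 0.01 0 0 6; 1 0 0 0.01 0 0 6; 1 0 0 0.01 0 0 6' >/dev/null
python3 -c "from h import *;sense(2)"
```

```text
t 21.15 pos [479.8  -2.6  45.1] yaw 2.072 q6 1.06 F [ 0.  -1.   7.9] Mz -0.041 +- 0.001 tau6 -0.061
```

```bash

python3 -m pendant '1 0 0 0 0 0 1; 1 0 0 0.01 0 0 2; 1 0 0 0.01 0 0 3; 1 0 0 0.01 0 0 4; 1 0 0 0.01 0 0 5; 1 0 0 0.01 0 0 6; 1 0 0 0.01 0 0 7; 1 0 0 0.01 0 0 8' >/dev/null
python3 -c "from h import *;sense(2)"
```

```text
t 22.05 pos [479.7  -2.7  44.9] yaw 1.931 q6 1.21 F [-0.7 -1.1  7.7] Mz 0.024 +- 0.009 tau6 -0.01
```

```bash

python3 -m pendant '1 0 0 0 0 0 1; 1 0 0 0 0 0 2; 1 0 0 0.01 0 0 3; 1 0 0 0.01 0 0 4; 1 0 0 0.01 0 0 5; 1 0 0 0.01 0 0 6; 1 0 0 0.01 0 0 7; 1 0 0 0.01 0 0 8' >/dev/null
python3 -c "from h import *;sense(2)"
```

```text
t 22.95 pos [479.5  -2.7  44.8] yaw 1.792 q6 1.34 F [-0.4 -1.   6.6] Mz -0.005 +- 0.027 tau6 -0.008
```

```bash

python3 -m pendant '1 0 0 0 0 0 1; 1 0 0 0.01 0 0 2; 1 0 0 0.01 0 0 3; 1 0 0 0.01 0 0 4; 1 0 0 0.01 0 0 5; 1 0 0 0.01 0 0 6; 1 0 0 0.01 0 0 7; 1 0 0 0.01 0 0 8' >/dev/null
python3 -c "
from h import *
for _ in range(4): sense(1)"
```

```text
t 23.80 pos [479.3  -2.8  44.6] yaw 1.653 q6 1.48 F [-1.2 -1.6  6.8] Mz 0.016 +- 0.0 tau6 -0.09
t 23.85 pos [479.4  -2.8  44.6] yaw 1.652 q6 1.48 F [-0.8 -2.3  7.2] Mz 0.031 +- 0.0 tau6 0.072
t 23.90 pos [479.3  -2.8  44.6] yaw 1.653 q6 1.48 F [-1.3 -2.6  7.1] Mz 0.001 +- 0.0 tau6 0.009
t 23.95 pos [479.4  -2.8  44.6] yaw 1.653 q6 1.48 F [ 0.1 -2.2  6.5] Mz -0.088 +- 0.0 tau6 -0.047
```

The stationary reading is only stick-slip, so I now read the torque while still turning slowly.

```bash

python3 -m pendant '1 -0.1 -0.04 0 0 0 0.5; 1 -0.1 -0.04 0 0 0 1; 1 -0.1 -0.04 0 0 0 1.5; 1 -0.1 -0.04 0 0 0 2; 1 -0.1 -0.04 0.01 0 0 2.5; 1 -0.1 -0.04 0.01 0 0 3; 1 -0.1 -0.04 0.01 0 0 3.5; 1 -0.1 -0.04 0.01 0 0 4' >/dev/null
python3 -c "from h import *;sense(1)"
python3 -m pendant '1 0 0 0 0 0 0.5; 1 0 0 0 0 0 1; 1 0 0 0 0 0 1.5; 1 0 0 0 0 0 2; 1 0 0 0.01 0 0 2.5; 1 0 0 0.01 0 0 3; 1 0 0 0.01 0 0 3.5; 1 0 0 0.01 0 0 4' >/dev/null
python3 -c "from h import *;sense(1)"
```

```text
t 24.80 pos [479.3  -2.8  44.5] yaw 1.584 q6 1.55 F [-0.1  1.8  6. ] Mz -0.011 +- 0.0 tau6 -0.018
t 25.65 pos [479.2  -2.8  44.4] yaw 1.514 q6 1.62 F [-0.9  1.5  7.4] Mz 0.062 +- 0.0 tau6 -0.018
```

```bash

python3 -m pendant '1 0 0 0 0 0 0.5; 1 0 0 0 0 0 1; 1 0 0 0 0 0 1.5; 1 0 0 0 0 0 2; 1 0 0 0.01 0 0 2.5; 1 0 0 0.01 0 0 3; 1 0 0 0.01 0 0 3.5; 1 0 0 0.01 0 0 4' >/dev/null
python3 -c "from h import *;sense(1);sense(1);sense(1)"
python3 -m pendant '1 0 0 0 0 0 0.5; 1 0 0 0 0 0 1; 1 0 0 0 0 0 1.5; 1 0 0 0 0 0 2; 1 0 0 0.01 0 0 2.5; 1 0 0 0.01 0 0 3; 1 0 0 0.01 0 0 3.5; 1 0 0 0.01 0 0 4' >/dev/null
python3 -c "from h import *;sense(1);sense(1);sense(1)"
```

```text
t 26.50 pos [479.1  -2.8  44.3] yaw 1.444 q6 1.69 F [-0.8  1.5  8.1] Mz 0.076 +- 0.0 tau6 -0.018
t 26.55 pos [479.1  -2.8  44.3] yaw 1.444 q6 1.69 F [-0.3  1.9  7.1] Mz -0.012 +- 0.0 tau6 0.061
t 26.60 pos [479.1  -2.8  44.3] yaw 1.444 q6 1.69 F [-0.5  1.5  7.1] Mz -0.032 +- 0.0 tau6 0.025
t 27.45 pos [479.   -2.8  44.2] yaw 1.374 q6 1.76 F [-1.1  1.4  7. ] Mz 0.024 +- 0.0 tau6 -0.018
t 27.50 pos [479.   -2.8  44.2] yaw 1.374 q6 1.76 F [-1.4  1.4  8.1] Mz 0.04 +- 0.0 tau6 0.062
t 27.55 pos [479.   -2.8  44.2] yaw 1.374 q6 1.76 F [-1.   2.1  6.9] Mz -0.012 +- 0.0 tau6 0.026
```

tau6 under the same motion pattern repeats to 0.001, and its step at about 186° shows that the sleeve contact was seen. I continue with the same pattern.

```bash

python3 -m pendant '1 0 0 0 0 0 0.5; 1 0 0 0 0 0 1; 1 0 0 0 0 0 1.5; 1 0 0 0 0 0 2; 1 0 0 0.01 0 0 2.5; 1 0 0 0.01 0 0 3; 1 0 0 0.01 0 0 3.5; 1 0 0 0.01 0 0 4' >/dev/null
python3 -c "from h import *;sense(1);sense(1)"
python3 -m pendant '1 0 0 0 0 0 0.5; 1 0 0 0 0 0 1; 1 0 0 0 0 0 1.5; 1 0 0 0 0 0 2; 1 0 0 0.01 0 0 2.5; 1 0 0 0.01 0 0 3; 1 0 0 0.01 0 0 3.5; 1 0 0 0.01 0 0 4' >/dev/null
python3 -c "from h import *;sense(1);sense(1)"
python3 -m pendant '1 0 0 0 0 0 0.5; 1 0 0 0 0 0 1; 1 0 0 0 0 0 1.5; 1 0 0 0 0 0 2; 1 0 0 0.01 0 0 2.5; 1 0 0 0.01 0 0 3; 1 0 0 0.01 0 0 3.5; 1 0 0 0.01 0 0 4' >/dev/null
python3 -c "from h import *;sense(1);sense(1)"
```

```text
t 28.40 pos [478.9  -2.8  44.1] yaw 1.305 q6 1.83 F [-1.2  0.9  8.2] Mz 0.038 +- 0.0 tau6 -0.018
t 28.45 pos [478.9  -2.7  44.1] yaw 1.304 q6 1.83 F [-1.1  1.9  8.1] Mz -0.006 +- 0.0 tau6 0.062
t 29.30 pos [478.8  -2.7  44. ] yaw 1.235 q6 1.90 F [-2.3  2.5  8.5] Mz 0.026 +- 0.0 tau6 -0.018
t 29.35 pos [478.8  -2.8  44. ] yaw 1.235 q6 1.90 F [-1.   1.9  7.8] Mz -0.007 +- 0.0 tau6 0.062
t 30.20 pos [478.8  -2.7  43.9] yaw 1.165 q6 1.97 F [-1.9  2.3  7.1] Mz 0.063 +- 0.0 tau6 -0.018
t 30.25 pos [478.8  -2.7  43.9] yaw 1.165 q6 1.97 F [-3.1  2.6  8.3] Mz 0.036 +- 0.0 tau6 0.062
```

```bash

python3 -m pendant '1 0.04 -0.14 0 0 0 0.5; 1 0.04 -0.14 0 0 0 1; 1 0.04 -0.14 0 0 0 1.5; 1 0.04 -0.14 0 0 0 2; 1 0.04 -0.14 0.01 0 0 2.5; 1 0.04 -0.14 0.01 0 0 3; 1 0.04 -0.14 0.01 0 0 3.5; 1 0.04 -0.14 0.01 0 0 4' >/dev/null
python3 -c "from h import *;sense(1);sense(1)"
python3 -m pendant '1 0 0 0 0 0 0.5; 1 0 0 0 0 0 1; 1 0 0 0 0 0 1.5; 1 0 0 0 0 0 2; 1 0 0 0.01 0 0 2.5; 1 0 0 0.01 0 0 3; 1 0 0 0.01 0 0 3.5; 1 0 0 0.01 0 0 4' >/dev/null
python3 - <<'E'
from h import *;sense(1);sense(1)
from station import grab_frame
f=grab_frame("side");cv2.imwrite("pics/s5.png",f["color"]);h=cv2.cvtColor(f["color"],cv2.COLOR_BGR2HSV)
m=(((h[...,0]<6)|(h[...,0]>172))&(h[...,1]>60)&(h[...,2]>120)).astype(np.uint8)
n,l,st,c=cv2.connectedComponentsWithStats(m[205:245,235:290]);print([(tuple(c[i].round(1)+[235,205]),st[i,4]) for i in range(1,n)])
for a in (0,-120,-292):
    a=np.radians(a);print(a,proj(f,np.array([479+20*np.cos(a),-2+20*np.sin(a),60])))
E
```

```text
t 31.10 pos [478.7  -2.6  43.9] yaw 1.094 q6 2.04 F [ 0.2 -0.6  7.5] Mz 0.008 +- 0.0 tau6 -0.018
t 31.15 pos [478.7  -2.6  43.9] yaw 1.094 q6 2.04 F [-0.3 -1.1  7.4] Mz 0.065 +- 0.0 tau6 0.062
t 32.00 pos [478.6  -2.6  43.8] yaw 1.024 q6 2.11 F [ 0.5 -1.2  6.8] Mz 0.058 +- 0.0 tau6 -0.018
t 32.05 pos [478.6  -2.6  43.8] yaw 1.024 q6 2.11 F [ 0.8 -1.   6.7] Mz 0.059 +- 0.0 tau6 0.063
[((np.float64(267.4), np.float64(217.8)), np.int32(5))]
0.0 [272.73969809 225.1827786 ]
-2.0943951023931953 [255.63041699 232.67449163]
-5.096361415823442 [263.71921573 219.91982835]
```

The red line at (267,218) matches about 292° turned, so no slip. The firm bearing must come before 315°.

```bash

python3 -m pendant '1 0 0 0 0 0 0.5; 1 0 0 0 0 0 1; 1 0 0 0 0 0 1.5; 1 0 0 0 0 0 2; 1 0 0 0.01 0 0 2.5; 1 0 0 0.01 0 0 3; 1 0 0 0.01 0 0 3.5; 1 0 0 0.01 0 0 4' >/dev/null
python3 -c "from h import *;sense(1);sense(1)"
python3 -m pendant '1 0 0 0 0 0 0.5; 1 0 0 0 0 0 1; 1 0 0 0 0 0 1.5; 1 0 0 0 0 0 2; 1 0 0 0.01 0 0 2.5; 1 0 0 0.01 0 0 3; 1 0 0 0.01 0 0 3.5; 1 0 0 0.01 0 0 4' >/dev/null
python3 -c "from h import *;sense(1);sense(1)"
python3 -m pendant '1 0 0 0 0 0 0.5; 1 0 0 0 0 0 1; 1 0 0 0 0 0 1.5; 1 0 0 0 0 0 2; 1 0 0 0.01 0 0 2.5; 1 0 0 0.01 0 0 3; 1 0 0 0.01 0 0 3.5; 1 0 0 0.01 0 0 4' >/dev/null
python3 -c "from h import *;sense(1);sense(1)"
```

```text
t 32.95 pos [478.5  -2.6  43.7] yaw 0.954 q6 2.18 F [ 0.4 -0.8  6.5] Mz 0.014 +- 0.0 tau6 -0.018
t 33.00 pos [478.5  -2.6  43.7] yaw 0.954 q6 2.18 F [-0.3 -0.2  8.7] Mz 0.032 +- 0.0 tau6 0.063
t 33.85 pos [478.5  -2.5  43.6] yaw 0.885 q6 2.25 F [-0.3 -1.3  7.5] Mz 0.047 +- 0.0 tau6 -0.018
t 33.90 pos [478.5  -2.5  43.6] yaw 0.884 q6 2.25 F [-0.5 -1.2  7.7] Mz -0.012 +- 0.0 tau6 0.062
t 34.75 pos [478.4  -2.4  43.5] yaw 0.815 q6 2.32 F [-0.5 -0.4  7.7] Mz 0.087 +- 0.0 tau6 0.008
t 34.80 pos [478.4  -2.4  43.5] yaw 0.815 q6 2.32 F [-0.7 -1.2  8.3] Mz -0.005 +- 0.0 tau6 0.081
```

Resistance now rises (tau6 -0.018 → +0.008). A few more degrees to be snug.

```bash

python3 -m pendant '1 0 0 0 0 0 0.5; 1 0 0 0 0 0 1; 1 0 0 0 0 0 1.5; 1 0 0 0 0 0 2; 1 0 0 0.01 0 0 2.5; 1 0 0 0.01 0 0 3; 1 0 0 0.01 0 0 3.5; 1 0 0 0.01 0 0 4' >/dev/null
python3 -c "from h import *;sense(1);sense(1);sense(4)"
```

```text
t 35.65 pos [478.3  -2.4  43.4] yaw 0.745 q6 2.39 F [-1.   0.3  8.7] Mz 0.088 +- 0.0 tau6 0.04
t 35.70 pos [478.3  -2.4  43.4] yaw 0.745 q6 2.39 F [ 0.2 -0.   8.3] Mz 0.081 +- 0.0 tau6 0.108
t 35.90 pos [478.3  -2.4  43.4] yaw 0.745 q6 2.39 F [-0.7 -0.1  8.5] Mz 0.013 +- 0.03 tau6 0.036
```

```bash

python3 -m pendant '1 0 0 0 0 0 0.5; 1 0 0 0 0 0 1; 1 0 0 0 0 0 1.5; 1 0 0 0 0 0 2; 1 0 0 0.01 0 0 2.5; 1 0 0 0.01 0 0 3; 1 0 0 0.01 0 0 3.5; 1 0 0 0.01 0 0 4' >/dev/null
python3 -c "from h import *;sense(1);sense(1);sense(4)"
```

```text
t 36.75 pos [478.3  -2.3  43.4] yaw 0.676 q6 2.46 F [-0.5  0.6  8.9] Mz 0.135 +- 0.0 tau6 0.073
t 36.80 pos [478.3  -2.3  43.4] yaw 0.675 q6 2.46 F [-0.4  0.3  8.9] Mz 0.088 +- 0.0 tau6 0.14
t 37.00 pos [478.3  -2.3  43.4] yaw 0.676 q6 2.46 F [-0.9  0.2  9.2] Mz 0.076 +- 0.026 tau6 0.068
```

Snug: the torque is up about 0.08–0.09 N·m over the sleeve value, so roughly 8–11 N, and it has been held for 0.3 s. Now back 300° in this grasp (wrist range), then regrasp for the rest.

```bash

python3 -m pendant '1 0 0 -0.01 0 0 -4; 1 0 0 -0.03 0 0 -12; 1 0 0 -0.04 0 0 -20; 1 0 0 -0.06 0 0 -28; 1 0 0 -0.08 0 0 -36; 1 0 0 -0.10 0 0 -44; 1 0 0 -0.12 0 0 -52; 1 0 0 -0.14 0 0 -60' >/dev/null
python3 -c "from h import *;sense(1)"
python3 -m pendant '1 0 0 -0.02 0 0 -8; 1 0 0 -0.04 0 0 -16; 1 0 0 -0.05 0 0 -24; 1 0 0 -0.07 0 0 -32; 1 0 0 -0.09 0 0 -40; 1 0 0 -0.11 0 0 -48; 1 0 0 -0.12 0 0 -56; 1 0 0 -0.13 0 0 -60' >/dev/null
python3 -c "from h import *;sense(1)"
```

```text
t 37.85 pos [479.4  -2.8  44.7] yaw 1.728 q6 1.41 F [ 2.5 -1.5  4.5] Mz -0.044 +- 0.0 tau6 1.08
t 38.70 pos [480.4  -2.   46. ] yaw 2.771 q6 0.37 F [4.1 0.8 3.8] Mz -0.105 +- 0.0 tau6 0.252
```

```bash

python3 -m pendant '1 0 0 -0.02 0 0 -8; 1 0 0 -0.04 0 0 -16; 1 0 0 -0.05 0 0 -24; 1 0 0 -0.07 0 0 -32; 1 0 0 -0.09 0 0 -40; 1 0 0 -0.11 0 0 -48; 1 0 0 -0.12 0 0 -56; 1 0 0 -0.13 0 0 -60' >/dev/null
python3 -c "from h import *;sense(1)"
python3 -m pendant '1 0 0 -0.02 0 0 -8; 1 0 0 -0.04 0 0 -16; 1 0 0 -0.05 0 0 -24; 1 0 0 -0.07 0 0 -32; 1 0 0 -0.09 0 0 -40; 1 0 0 -0.11 0 0 -48; 1 0 0 -0.12 0 0 -56; 1 0 0 -0.13 0 0 -60' >/dev/null
python3 -c "from h import *;sense(1)"
```

```text
t 39.55 pos [480.1  -0.8  47.3] yaw -2.465 q6 -0.68 F [4.  4.7 4.8] Mz -0.045 +- 0.0 tau6 0.252
t 40.40 pos [ 4.79e+02 -4.00e-01  4.86e+01] yaw -1.418 q6 -1.73 F [1.2 5.4 8.1] Mz -0.06 +- 0.0 tau6 0.252
```

```bash

python3 -m pendant '1 0 0 -0.02 0 0 -8; 1 0 0 -0.04 0 0 -16; 1 0 0 -0.05 0 0 -24; 1 0 0 -0.07 0 0 -32; 1 0 0 -0.09 0 0 -40; 1 0 0 -0.11 0 0 -48; 1 0 0 -0.12 0 0 -56; 1 0 0 -0.13 0 0 -60' 
python3 -c "from h import *;sense(1)"
python3 -m pendant '1 0 0 0 0 0 0; 0.5 0 0 0 0 0 0; 0.3 0 0 0 0 0 0; 0.1 0 0 0 0 0 0; 0 0 0 0 0 0 0; 0 0 0 0 0 0 0; 0 0 0 0 0 0 0; 0 0 0 0 0 0 0'
python3 - <<'E'
from h import *;sense(1)
from station import grab_frame
f=grab_frame("side");cv2.imwrite("pics/c4.png",cv2.resize(f["color"][150:290,180:340],(640,560),interpolation=2))
E
```

```text
time_s: 41.25
ee_pos: [478.1, -1.2, 49.9]
tcp_rot: [-3.139, 0.0, -0.371]
ft_force: [-0.5, 3.2, 10.7]
opening: 53.8
gripper_force: 42.7
t 41.25 pos [478.1  -1.2  49.9] yaw -0.371 q6 -2.77 F [-0.5  3.2 10.7] Mz -0.059 +- 0.0 tau6 0.251
time_s: 42.1
ee_pos: [477.8, -2.3, 49.0]
tcp_rot: [3.141, 0.0, -0.373]
ft_force: [-0.0, 0.5, -0.9]
opening: 85.3
gripper_force: 0.0
t 42.10 pos [477.8  -2.3  49. ] yaw -0.373 q6 -2.77 F [-0.   0.5 -0.9] Mz 0.03 +- 0.0 tau6 0.001
```

View pics/c4.png

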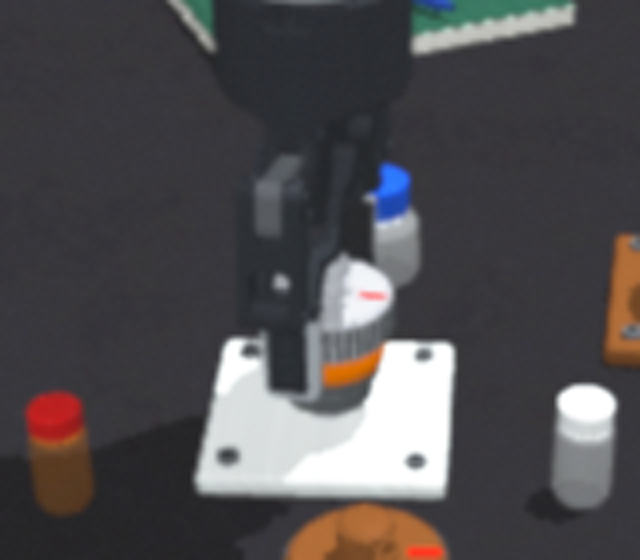

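Released: the red line is at crop (372,296), 12° short of its starting place, exactly as counted (312° down, 300° up). Regrasp for the rest.

```bash

python3 -m pendant '0 0.05 -0.1 0 0 0 8.5; 0 0.05 -0.1 0 0 0 17; 0 0.05 -0.1 0 0 0 25.5; 0 0.05 -0.1 0 0 0 34; 0 0.05 -0.1 0 0 0 42.5; 0 0.05 -0.1 0 0 0 51; 0 0.05 -0.1 0 0 0 59.5; 0 0.05 -0.1 0 0 0 68' >/dev/null
python3 -m pendant '0 0 0 0 0 0 4; 1 0 0 0 0 0 4; 1 0 0 0 0 0 4; 1 0 0 0 0 0 4; 1 0 0 0 0 0 4; 1 0 0 0 0 0 4; 1 0 0 0 0 0 4; 1 0 0 0 0 0 4'
python3 -c "from h import *;sense(2)"
python3 -m pendant '1 0 0 -0.01 0 0 -4; 1 0 0 -0.03 0 0 -12; 1 0 0 -0.04 0 0 -20; 1 0 0 -0.06 0 0 -28; 1 0 0 -0.08 0 0 -36; 1 0 0 -0.10 0 0 -44; 1 0 0 -0.12 0 0 -52; 1 0 0 -0.14 0 0 -60' >/dev/null
python3 -m pendant '1 0 0 -0.01 0 0 -4; 1 0 0 -0.01 0 0 -6; 1 0 0 -0.01 0 0 -6; 1 0 0 -0.01 0 0 -6; 0.5 0 0 -0.01 0 0 -6; 0.2 0 0 -0.01 0 0 -6; 0 0 0 -0.01 0 0 -6; 0 0 0 -0.01 0 0 -6'
python3 -c "from h import *;sense(1)"
```

```text
time_s: 43.8
ee_pos: [479.3, -1.6, 49.5]
tcp_rot: [-3.141, -0.0, -1.63]
ft_force: [-0.0, -0.6, 5.2]
opening: 53.9
gripper_force: 42.1
t 43.85 pos [479.3  -1.6  49.5] yaw -1.630 q6 -1.52 F [-0.1 -0.4  5.2] Mz 0.046 +- 0.016 tau6 0.036
time_s: 45.5
ee_pos: [478.2, -1.5, 50.2]
tcp_rot: [3.141, 0.001, -0.478]
ft_force: [0.8, 0.7, -0.1]
opening: 85.2
gripper_force: 0.0
t 45.50 pos [478.2  -1.5  50.2] yaw -0.478 q6 -2.67 F [ 0.8  0.7 -0.1] Mz -0.023 +- 0.0 tau6 -0.0
```

Released. I lift off, move away and check.

```bash

python3 -m pendant '0 0 0 -1 0 0 0; 0 0 0 -3 0 0 0; 0 0 0 -5 0 0 0; 0 0 0 -8 0 0 0; 0 0 0 -11 0 0 0; 0 0 0 -14 0 0 0; 0 0 0 -16 0 0 0; 0 0 0 -18 0 0 0' >/dev/null
python3 -m pendant '0 -3 0 0 0 0 0; 0 -6 0 0 0 0 0; 0 -9 0 0 0 0 0; 0 -12 0 0 0 0 0; 0 -14 0 0 0 0 0; 0 -16 0 0 0 0 0; 0 -16 0 0 0 0 0; 0 -16 0 0 0 0 0'
python3 - <<'E'
from h import *;sense(1)
from station import grab_frame
f=grab_frame("side");s=dict(np.load("side0.npz"));np.savez("side9.npz",**f);g=grab_frame("top");np.savez("top9.npz",**g)
c=lambda f:cv2.resize(f["color"][195:280,220:305],(400,400),interpolation=2)
cv2.imwrite("pics/c5.png",np.hstack([c(s),c(f)]))
E
```

```text
time_s: 47.15
ee_pos: [337.0, 72.1, 231.2]
tcp_rot: [-3.141, -0.002, -0.477]
ft_force: [0.7, -0.1, -0.6]
opening: 85.6
gripper_force: 0.0
t 47.15 pos [337.   72.1 231.2] yaw -0.477 q6 -2.45 F [ 0.7 -0.1 -0.6] Mz 0.029 +- 0.0 tau6 0.009
```

View pics/c5.png

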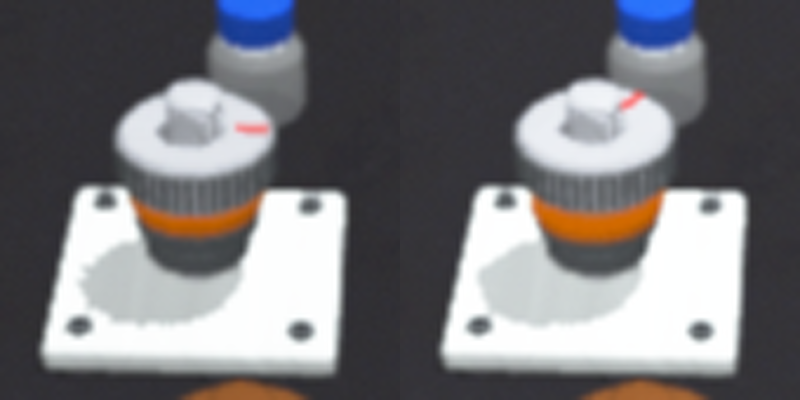

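The right half shows the ring backed off: the red line (crop 632,101) is about 54° counter-clockwise of its start (250,128), which is 366° back from the snug point. The washer (598,215) lies flat and free below with a larger gap, and the jar has not moved.

```bash
python3 -c "
from station import bot
print(bot.finish_job())"
```

```text
the job is handed in; nothing more can be done
None
```

I screwed the ring down until it was snug (about 8–11 N, estimated from joint torque), backed it off about one full turn (366° commanded), released it and handed the job in; the hand-in gave no verdict.

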